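Clear the cutting board and hold a cheese block in its corner stop

ROBOT

A 6-joint arm with a two-finger parallel gripper is mounted at the origin on the work surface. World frame = base frame: x ahead of the robot, y to its left, z up, the work surface at z = 0. Lengths are in m, angles in rad, forces in N, time in s.
With the tool pointing down it reaches from about 0.25 to 0.775 m from the base axis. Payload 4 kg.
Tool frame: the origin (TCP) lies on the mounting face of the last link; the fingertips stand 173 mm ahead of it and the grasp point (between the pads) lies 155 mm ahead of it; z points along the fingers, y is the direction in which the jaws open and shut (so a half turn about z gives the same grasp; the last joint's range is limited). The gripper opens to 85 mm and grips with 20 to 120 N. Pads are 22 mm wide; open, the fingers measure 114 mm over their backs; the gripper's body (76 mm by 85 mm) begins 54 mm behind the grasp point. The pads swing forward as they close: fully open they stand 13 mm farther back than shut.
Start: joints at [1.002, 0.087, 1.371, -0, 1.684, -0.103], TCP at [0.247, 0.491, 0.405] pointing down, gripper open.
Joint ranges: [-3.1, 3.1], [-0.76, 2.03], [0.27, 2.55], [-1.08, 4.22], [0.17, 2.65], [-2.57, 2.57]. Speed limits (rad/s): [2.79, 2.79, 3.14, 3.14, 3.14, 3.14].

INTERFACE

Orientations are given as a unit quaternion [w, x, y, z].
In Python, from cell import r gives the robot as it stands. The module is installed in compiled form; this text tells all that it offers.
- The arm moves only by the tool send_rows, never from a script. Its argument "rows" is a list of rows, each a list of 3 entries, a list of its own where there are three numbers: the shift along the tool's x, y, z normalised to -1 to 1, where 1 is 0.05 m, then the turn, a rotation vector about the tool's x, y, z normalised to -1 to 1, where 1 is pi rad, then the opening, from 0 (shut) to 1 (fully open). In form: [[[dx, dy, dz], [wx, wy, wz], claw], ...]. A call has 1 to 12 rows; each row shifts and turns the commanded pose from where the row before left it, along the tool's axes as they then stand; what a row does not reach is not made up. A row lasts 1/8 s, in which the tool goes at most 62.5 mm and 10.7 degrees, less where a joint would pass 70% of its speed; a pose out of reach is approached as far as the arm can. A call with a number of a shift or a turn outside -1 to 1 is refused whole. A call with a gripper value outside its range is refused whole. The fingers move at their own pace and stop on an object; "squeeze" is the grip in N (left out, the last holds). Time passes only in rows, so rows that do not move let the fingers close. It gives the time, the measured TCP pose, the force and the opening at its end, in the units of the state.
- r.observe(): the state, without advancing time (a new reading comes with each control period).
- r.read_camera(name): name is "scene" or "top"; returns a dict with "color" (400x640x3 uint8, red, green, blue), "mtx" (3x3 intrinsics, pixels), "R" (3x3) and "t" (3): a world point X has camera coordinates R X + t. Camera axes: x right, y down, z forward; pixel columns grow to the right and rows downward; lengths in m; the calibration is good to about 2 mm. A picture is of the moment at which its call begins. There is no depth.
- r.hand_in(): hands the job in, once; it reports no verdict.
The state is a dict: "time": time; "joints": joint angles; "qvel": joint speeds; "joint_efforts": joint torques, N m; "position": TCP position; "tool_rot": TCP orientation; "contact_force": force on the tool from outside, world axes, zero at the start; "torque": the same for the moment, N m; "width": opening from 0.0 (shut) to 1.0 (fully open).
Only numpy, scipy, OpenCV 4.12 (cv2) and the standard library are available. Lean on these libraries where they do the work, as an engineer would, in place of code of your own. Each camera call takes 0.05 s, during which the arm holds its last target.

TASK

Pick the leftover end piece of cheese off the white cutting board and drop it in the grey offcut tub. Then lift the rectangular block of cheese from the wooden plank, set it flat on the board the same way up, and press it snugly into the corner, its long side flat against the long steel fence and its end against the short fence; finish while still holding it pressed against both fences. Leave the small cheese wheel, the brush and the jar where they are.

Things in the scene. Friction and masses are not known exactly. Their poses are not given: they have to be found in the camera images.
- board: White plastic cutting board fixed to the bench, 200 (x) x 220 (y) x 18 mm thick; origin at the centre of its underside, z up. Its level top is 18 mm above the bench. Two rigid steel fences, both 20 mm high above the board's top and 12 mm thick, stand on it at right angles: the long one along the board's +x edge, the short one along its -y edge. The fences are the only raised parts.
- long_fence: The long steel fence, 12 (x) x 217 (y) x 20 mm high, on the board along its +x edge, axes parallel to the board's; origin at the centre of its underside (on the board's top). The face that the block's long side must touch is its -x face, 6 mm from the origin, at board x = +85 mm.
- short_fence: The short steel fence, 170 (x) x 12 (y) x 20 mm high, on the board along its -y edge, axes parallel to the board's; origin at the centre of its underside (on the board's top). The face that the block's end must touch is its +y face, 6 mm from the origin, at board y = -95 mm.
- corner (a point): The inner corner where the two fence faces meet the board's top, axes parallel to the board's: the free area lies to its -x and +y. A block seated in the corner has its origin at x = -29, y = +55, z = 0 mm from here.
- block: Rectangular block of firm pale cheese with a brown rind on top and underside, 58 (x) x 110 (y, its long side) x 62 mm high, 0.3 to 0.6 kg; origin at the centre of its underside, z up. It lies flat on the plank, beside the wheel. Gripped across its 58 mm width with the fingertips more than 22 mm above its underside, the fingers pass over the fences. Pressed down on the board it drags, which can feel like a fence; clear of the board only the fences push back.
- offcut: Leftover end piece of the same cheese, 44 (x) x 30 (y) x 45 mm high, about 65 g; origin at the centre of its underside. It lies on the board in the way of the block, 40 to 62 mm (its origin) from the long fence's face and 60 to 82 mm from the short fence's face.
- tub: Grey open tub for offcuts fixed to the bench, 160 (x) x 140 (y) x 60 mm high outside, walls and floor 4 to 5 mm; origin at the centre of its underside, open at the top.
- plank: Wooden ripening plank fixed to the bench, 300 (x) x 150 (y) x 18 mm thick, carrying the block and the wheel, one towards each end; origin at the centre of its underside.
- wheel: Small round cheese wheel, 90 mm across, 42 mm high, on the plank (bystander, leave it); origin at the centre of its underside.
- brush: Wooden-handled flat brush, 200 mm long, 42 mm broad, 20 mm high, lying on the bench beyond the board (bystander, leave it); origin under its middle, long axis along its x.
- jar: Closed jar, 64 mm across, 100 mm high, standing on the bench beyond the plank (bystander, leave it); origin at the centre of its underside.
Not all that is in view belongs to the job. What is meant by the offcut is not orange or purple, and is the larger of those in its own colour.

How it is judged:
By the outcome, as a careful person would: the job done as asked, in the order asked, and still so for the second after the job is handed in, while the arm keeps its last pose, push and grip.
It also fails if it takes over 72 s, if anything falls off the work surface, if the arm or the gripper's body presses on something with over 40 N, if the wrist force passes 120 N, or if a joint passes its speed limit or range.

## Working session

There is one attempt and no reset: what is moved stays moved. The work goes in short steps, Python scripts to look and compute and a tool call to move; the robot and the scene stay as the last step left them, time stands still between calls to the robot, and variables do not carry over. Pictures are saved under pics/ and viewed, and the job is handed in when it is done.

Besides the shell and the picture viewer there is one more tool, called after ">>>" as a command line: name --argument value ..., lists and objects as JSON in quotes. send_rows: Moves the arm, as the interface text tells. Scaled input: -1 to 1 covers 0.05 m each way for a shift and pi rad each way for a turn. Its arguments: {"type":"object","properties":{"rows":{"type":"array","items":{"type":"array"}},"squeeze":{"type":"number"}},"required":["rows"]}

```bash
mkdir -p pics
python3 - <<'E'
from cell import r
import cv2,numpy as np
print(r.observe())
for n in("scene","top"):
    c=r.read_camera(n); cv2.imwrite(f"pics/{n}0.png",cv2.cvtColor(c["color"],cv2.COLOR_RGB2BGR)); print(c["mtx"],c["R"],c["t"])
E
```

```text
{'time': 0.0, 'joints': array([ 1.00190210e+00,  8.79880767e-02,  1.37230557e+00, -1.53872602e-05,
        1.68359015e+00, -1.03101702e-01]), 'qvel': array([ 1.38023192e-03, -7.33455449e-05, -6.42525191e-05, -1.60459437e-03,
        5.00787140e-04,  5.83774999e-04]), 'joint_efforts': array([-6.61150989e-04, -3.51862085e+01, -3.13274467e+01, -2.02227684e-04,
        1.07358961e-02, -7.09418742e-06]), 'position': array([0.2469673 , 0.49130603, 0.40349456]), 'tool_rot': array([-3.70489776e-04,  2.30797240e-01,  9.73001193e-01, -1.08403367e-03]), 'contact_force': array([-0.05023049, -0.08814156,  0.48420812]), 'torque': array([-0.01567122, -0.06032915, -0.01041753]), 'width': 0.9996685711374974}
[[471.63933715   0.         320.66667909]
 [  0.         471.63933715 198.07102188]
 [  0.           0.           1.        ]] [[ 0.62379903  0.7815841   0.00102879]
 [ 0.54373066 -0.43301679 -0.71892519]
 [-0.56145501  0.44902422 -0.69508669]] [-0.38096587 -0.266229    1.50848879]
[[512.60003936   0.         316.63525898]
 [  0.         512.60003936 201.10606852]
 [  0.           0.           1.        ]] [[-0.01992677 -0.99977945  0.00663101]
 [-0.99563436  0.01923838 -0.09133517]
 [ 0.09118745 -0.00842208 -0.99579813]] [0.03371722 0.5983833  1.47906509]
```

View pics/scene0.png

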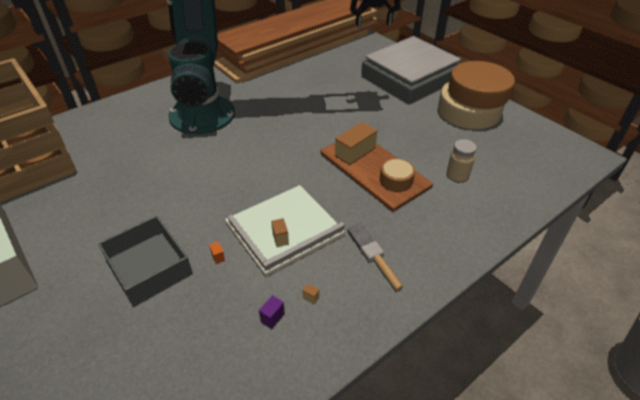

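View pics/top0.png

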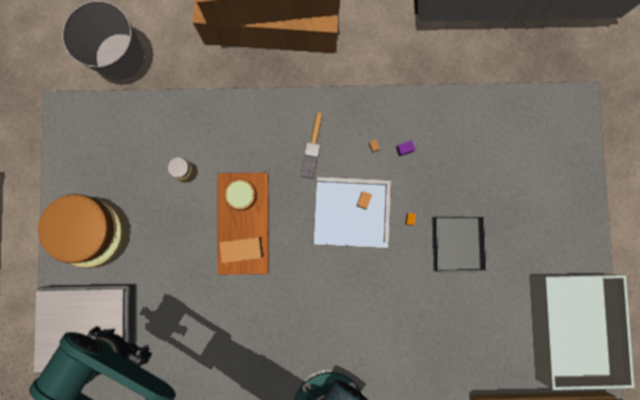

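The top view shows the offcut at about (364,200) on the board. The block is at (240,250) and the wheel at (240,194) on the plank, with the tub at (459,243). The fences run along the board's upper and right edges. The small tan cube at (375,146) and the orange and purple ones are decoys. Next I'll enlarge and measure.

Run:
```python
import cv2
t=cv2.imread("pics/top0.png"); s=cv2.imread("pics/scene0.png")
cv2.imwrite("pics/c1.png",cv2.resize(t[165:285,205:405],None,fx=4,fy=4,interpolation=cv2.INTER_CUBIC))
cv2.imwrite("pics/c2.png",cv2.resize(s[110:275,220:440],None,fx=3.5,fy=3.5,interpolation=cv2.INTER_CUBIC))
```

```text
(no output)
```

View pics/c1.png

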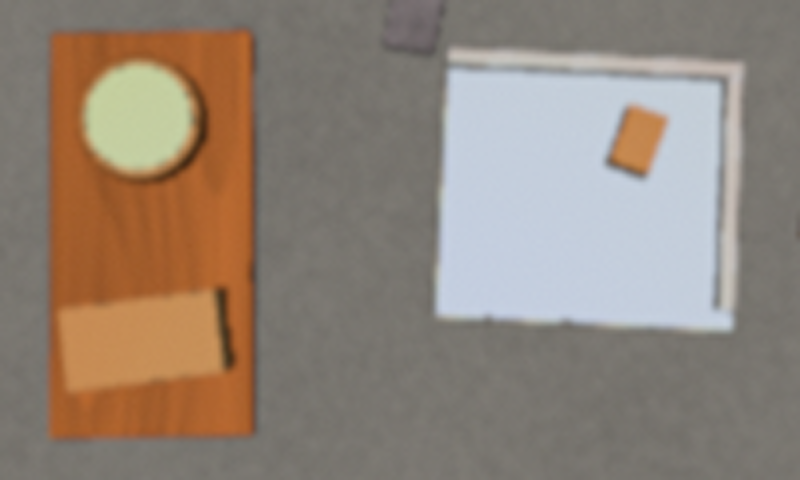

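View pics/c2.png

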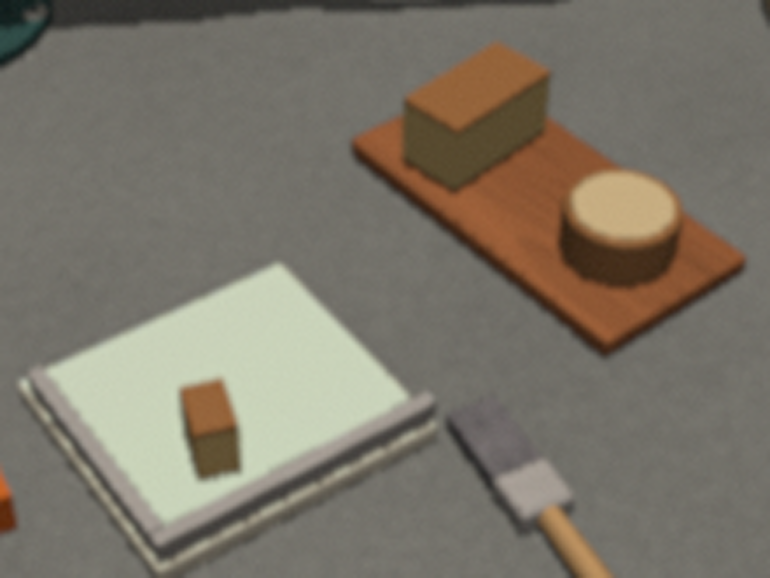

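```bash
cat > h.py <<'E'
import cv2,numpy as np
def ray(c,px,z):
    K,R,t=c["mtx"],c["R"],c["t"]; C=-R.T@t
    px=np.atleast_2d(px).astype(float)
    d=np.c_[px,np.ones(len(px))]@np.linalg.inv(K).T@R
    return (C+d*((z-C[2])/d[:,2])[:,None])[:,:2]
def proj(c,X):
    q=np.atleast_2d(X)@c["R"].T+c["t"]; q=q@c["mtx"].T
    return q[:,:2]/q[:,2:]
def rect(c,mask,z,off=0,s=1):
    cs,_=cv2.findContours(mask.astype(np.uint8),cv2.RETR_EXTERNAL,cv2.CHAIN_APPROX_NONE)
    k=max(cs,key=cv2.contourArea)[:,0].astype(float)
    w=ray(c,(k+.5)/s-.5+off,z)
    return cv2.minAreaRect((w*1000).astype(np.float32)),w
E
python3 - <<'E'
from cell import r
from h import *
c=r.read_camera("top"); im=c["color"]
def up(x0,y0,x1,y1,s=8):
    return cv2.resize(im[y0:y1,x0:x1],None,fx=s,fy=s,interpolation=cv2.INTER_CUBIC),np.array([x0,y0])
a,o=up(212,228,275,272); print("blk",a[20*8,30*8],a[20*8,4*8], a[40*8,30*8])
hsv=cv2.cvtColor(a,cv2.COLOR_RGB2HSV); print(hsv[160,240],hsv[160,32],hsv[320,240])
a2,o2=up(350,185,380,215); h2=cv2.cvtColor(a2,cv2.COLOR_RGB2HSV); print("off",a2[15*8,14*8],h2[15*8,14*8],h2[20,20])
m=(h2[...,1]>110)&(h2[...,2]>130)
R,w=rect(c,m,.063,o2,8); print("offcut",R)
m=(a[...,2]>55)&(a[...,0]>170)
R,w=rect(c,m,.080,o,8); print("block",R)
cv2.imwrite("pics/m.png",np.vstack([m*255]).astype(np.uint8))
# board white-ish incl fences
a3,o3=up(308,170,398,254); 
v=a3.astype(int); m=(v.min(2)>150)
m2=(v[...,2]>v[...,0]+5)&(v.min(2)>150)
print("fence color",a3[int((181-170)*8),300],"board",a3[400,300])
for z in (.018,.038): print("outer",z,rect(c,m,z,o3,8)[0])
cv2.imwrite("pics/m3.png",np.hstack([m*255,m2*255]).astype(np.uint8)[:, :])
R,_=rect(c,m2,.018,o3,8);print("blue",R)
# tub
a4,o4=up(425,208,495,280,8); cv2.imwrite("pics/tub.png",cv2.cvtColor(a4,cv2.COLOR_RGB2BGR))
E
```

```text
blk [199 143  86] [121 117 111] [159  91  42]
[ 15 145 199] [ 18  21 121] [ 13 188 159]
off [196 134  79] [ 14 152 196] [104  25 217]
offcut ((597.156982421875, -113.42167663574219), (27.127639770507812, 42.25994110107422), 68.22330474853516)
block ((460.8045654296875, 241.9990692138672), (63.96150207519531, 112.10028076171875), 6.570379257202148)
fence color [185 182 175] board [197 207 221]
outer 0.018 ((566.297119140625, -81.989990234375), (221.3649444580078, 201.2473602294922), 86.06331634521484)
outer 0.038 ((564.9093017578125, -80.44432067871094), (218.43153381347656, 198.58053588867188), 86.06331634521484)
blue ((560.379638671875, -81.26298522949219), (219.62332153320312, 187.64332580566406), 86.10799407958984)
```

View pics/m.png

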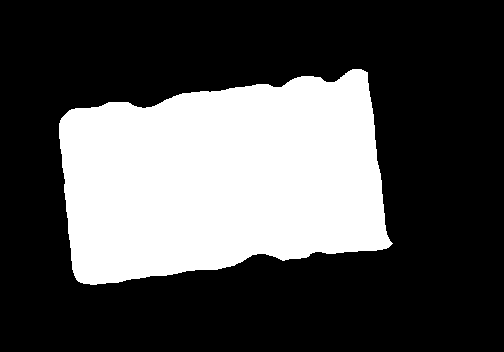

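```bash
python3 -c "
import cv2;i=cv2.imread('pics/m3.png');cv2.imwrite('pics/m3s.png',cv2.resize(i,None,fx=.5,fy=.5))"
```

```text
(no output)
```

View pics/m3s.png

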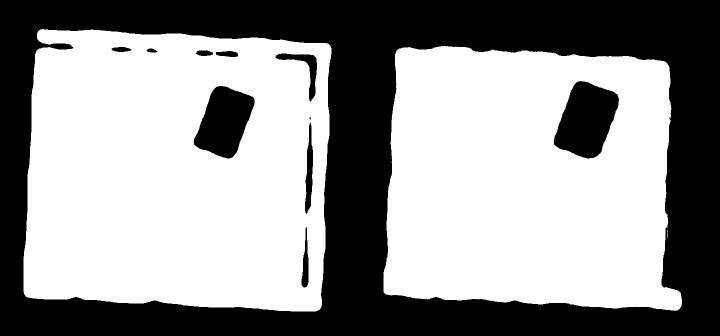

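View pics/tub.png

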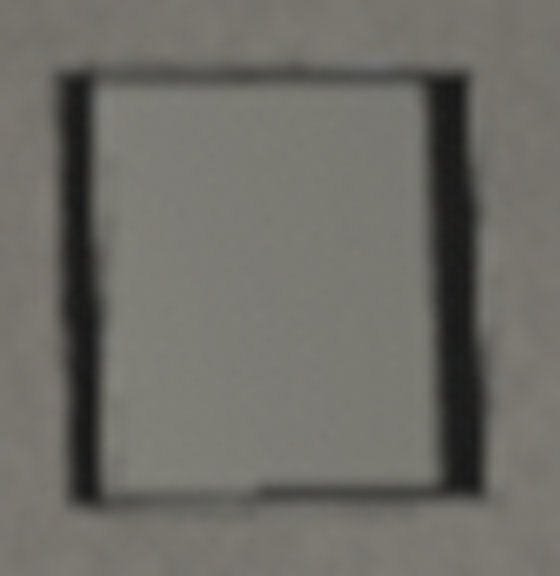

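Run:
```python
from cell import r
from h import *
c=r.read_camera("top"); im=c["color"]
def up(x0,y0,x1,y1,s=8):
    return cv2.resize(im[y0:y1,x0:x1],None,fx=s,fy=s,interpolation=cv2.INTER_CUBIC),np.array([x0,y0])
a,o=up(212,228,275,272)
hh=cv2.cvtColor(a,cv2.COLOR_RGB2HSV)
for T in(60,66,72):
    R,w=rect(c,(a[...,2]>T)&(a[...,0]>160),.080,o,8); print("block",R)
    # moments based
m=((a[...,2]>66)&(a[...,0]>160)).astype(np.uint8)
def wmom(m,o,z):
    n,l,st,ce=cv2.connectedComponentsWithStats(m); k=1+np.argmax(st[1:,4]); ys,xs=np.where(l==k)
    w=ray(c,(np.c_[xs,ys]+.5)/8-.5+o,z)*1000; mu=w.mean(0); e,v=np.linalg.eigh(np.cov((w-mu).T))
    return mu,np.sqrt(12*e),np.degrees(np.arctan2(v[1,1],v[0,1]))
print("block mom",wmom(m,o,.08))
a2,o2=up(350,185,380,215); h2=cv2.cvtColor(a2,cv2.COLOR_RGB2HSV)
m=((h2[...,1]>90)&(h2[...,2]>130)).astype(np.uint8); print("off mom",wmom(m,o2,.063))
# board edges: lines
a3,o3=up(308,170,398,254); v=a3.astype(int); m=(v.min(2)>150)
cs,_=cv2.findContours(m.astype(np.uint8),cv2.RETR_EXTERNAL,cv2.CHAIN_APPROX_NONE)
k=max(cs,key=cv2.contourArea)[:,0].astype(float); px=(k+.5)/8-.5+o3
yaw=np.radians(-3.94); 
def edge(sel,z):
    w=ray(c,px[sel],z)*1000; vx,vy,x,y=cv2.fitLine(w.astype(np.float32),cv2.DIST_HUBER,0,.01,.01).ravel(); return np.degrees(np.arctan2(vy,vx)),x,y
w=ray(c,px,.018)*1000-np.array([566.3,-82]); Rm=np.array([[np.cos(yaw),np.sin(yaw)],[-np.sin(yaw),np.cos(yaw)]]); b=w@Rm.T
u=Rm
def rep(n,sel,z,ax):
    ang,x,y=edge(sel,z); print(n,ang,"board coord (rotated world)",(Rm@np.array([x,y]))[ax])
mx=abs(b[:,0])<75; my=abs(b[:,1])<85
rep("+x fence outer(97,z38)",(b[:,0]>85)&my,.038,0)
rep("-x edge(-100,z18)",(b[:,0]<-85)&my,.018,0)
rep("+y edge(110)",(b[:,1]>100)&mx,.018,1)
rep("-y fence outer(-107,z38)",(b[:,1]<-100)&mx,.038,1)
tub=np.array([[60,72],[468,75],[484,492],[75,500]])/8-.5+np.array([425,208]); t=ray(c,tub,.06)*1000; print(t,t.mean(0))
pl=np.array([[50,30],[252,30],[255,437],[51,437]])/4-.5+np.array([205,165]);p=ray(c,pl,.018)*1000;print("plank",p)
```

```text
block ((460.8176574707031, 241.57855224609375), (61.391334533691406, 111.16111755371094), 6.495086669921875)
block ((461.0772399902344, 241.3338165283203), (59.32026290893555, 110.01409912109375), 6.2540411949157715)
block ((461.2851257324219, 240.87911987304688), (57.61077117919922, 109.12395477294922), 6.042758941650391)
block mom (array([460.98405048, 241.21052624]), array([ 58.25758351, 109.21388012]), np.float64(96.31148801779037))
off mom (array([ 597.28439899, -113.66635584]), array([27.50880375, 42.67117948]), np.float64(157.66611078054453))
+x fence outer(97,z38) 86.05819 board coord (rotated world) 667.2243183407436
-x edge(-100,z18) 85.92672 board coord (rotated world) 470.837334999836
+y edge(110) -3.8583844 board coord (rotated world) 66.82125111049054
-y fence outer(-107,z38) -3.5540442 board coord (rotated world) -149.2869658073359
[[ 545.16299297 -308.01680936]
 [ 541.22087518 -454.67068708]
 [ 392.66583306 -453.00136074]
 [ 392.78905798 -307.18372426]] [ 467.9596898  -380.71814536]
plank [[692.23670006 315.86984666]
 [689.39963847 166.08509213]
 [389.75341347 167.24847627]
 [392.7628702  315.80074008]]
```

```bash
cat > g.py <<'E'
import sys,numpy as np
from cell import r
from scipy.spatial.transform import Rotation as Ro
def go(x,y,z,ydir=None):
    s=r.observe(); q=s["tool_rot"]; R=Ro.from_quat([q[1],q[2],q[3],q[0]])
    M=R.as_matrix(); cur=np.degrees(np.arctan2(M[1,1],M[0,1]))
    if ydir is None: ydir=cur
    a=np.radians(ydir); T=np.array([[-np.sin(a)*-1*-1,np.cos(a),0],[np.cos(a),np.sin(a),0],[0,0,-1]]).astype(float)
    T[:,0]=np.cross(T[:,1],T[:,2])
    rv=(R.inv()*Ro.from_matrix(T)).as_rotvec()
    d=np.array([x,y,z])-s["position"]
    print("t",s["time"],"pos",s["position"].round(4),"ydir",cur.round(2),"F",s["contact_force"].round(1),"M",s["torque"].round(2),"w",round(s["width"],3))
    print("turn norm",(rv/np.pi).round(4)," shift after turn (norm total)",(T.T@d/.05).round(3)," shift in cur frame",(M.T@d/.05).round(3))
if __name__=="__main__": go(*map(float,sys.argv[1:]))
E
python3 g.py .5972 -.1135 .300 67.7
```

```text
t 0.2 pos [0.247  0.4913 0.404 ] ydir 63.31 F [0.4 0.  0.1] M [ 0.01 -0.03 -0.  ] w 0.998
turn norm [-0.0004 -0.0001 -0.0244]  shift after turn (norm total) [-11.071  -8.534   2.079]  shift in cur frame [-11.691  -7.659   2.088]
```

>>> send_rows --rows '[[[0, 0, 0], [0, 0, -0.0244], 0.75], [[-0.55, -0.43, 0.05], [0, 0, 0], 0.75], [[-0.55, -0.43, 0.05], [0, 0, 0], 0.75], [[-0.55, -0.43, 0.05], [0, 0, 0], 0.75], [[-0.55, -0.43, 0.1], [0, 0, 0], 0.75], [[-0.55, -0.43, 0.1], [0, 0, 0], 0.75], [[-0.55, -0.43, 0.1], [0, 0, 0], 0.75], [[-0.55, -0.43, 0.1], [0, 0, 0], 0.75], [[-0.55, -0.43, 0.1], [0, 0, 0], 0.75], [[-0.55, -0.43, 0.1], [0, 0, 0], 0.75], [[-0.55, -0.43, 0.1], [0, 0, 0], 0.75], [[-0.55, -0.43, 0.1], [0, 0, 0], 0.75]]'

```text
time: 1.7
position: [0.4375, 0.1567, 0.3569]
tool_rot: [-0.0, 0.193, 0.981, 0.0]
contact_force: [0.6, 0.5, -0.3]
width: 0.749
```

>>> send_rows --rows '[[[-0.55, -0.43, 0.1], [0, 0, 0], 0.75], [[-0.55, -0.43, 0.1], [0, 0, 0], 0.75], [[-0.55, -0.43, 0.1], [0, 0, 0], 0.75], [[-0.55, -0.43, 0.1], [0, 0, 0], 0.75], [[-0.55, -0.43, 0.1], [0, 0, 0], 0.75], [[-0.55, -0.43, 0.1], [0, 0, 0], 0.75], [[-0.55, -0.43, 0.1], [0, 0, 0], 0.75], [[-0.55, -0.43, 0.1], [0, 0, 0], 0.75], [[-0.55, -0.43, 0.1], [0, 0, 0], 0.75], [[0, 0, 0], [0, 0, 0], 0.75], [[0, 0, 0], [0, 0, 0], 0.75]]'

```text
time: 3.08
position: [0.5926, -0.1148, 0.3119]
tool_rot: [-0.001, 0.193, 0.981, 0.0]
contact_force: [-0.3, -0.2, 0.1]
width: 0.751
```

```bash
python3 g.py .5972 -.1135 .212 67.7
```

```text
t 3.075 pos [ 0.5926 -0.1148  0.3119] ydir 67.7 F [-0.3 -0.2  0.1] M [-0.05 -0.04  0.  ] w 0.751
turn norm [ 0.0001 -0.0004  0.    ]  shift after turn (norm total) [-0.075  0.06   1.997]  shift in cur frame [-0.078  0.059  1.997]
```

>>> send_rows --rows '[[[-0.075, 0.06, 0.3], [0, 0, 0], 0.75], [[0, 0, 0.5], [0, 0, 0], 0.75], [[0, 0, 0.5], [0, 0, 0], 0.75], [[0, 0, 0.4], [0, 0, 0], 0.75], [[0, 0, 0.3], [0, 0, 0], 0.75], [[0, 0, 0], [0, 0, 0], 0.75], [[0, 0, 0], [0, 0, 0], 0.75]]'

```text
time: 3.95
position: [0.5977, -0.1136, 0.213]
tool_rot: [0.001, 0.193, 0.981, -0.0]
contact_force: [0.0, 0.2, 1.2]
width: 0.751
```

```bash
python3 g.py .5972 -.1135 .212
python3 - <<'E'
from cell import r
from h import *
for n,b in(("top",(330,170,410,250)),("scene",(230,160,340,270))):
    c=r.read_camera(n)["color"][b[1]:b[3],b[0]:b[2]]; cv2.imwrite(f"pics/a_{n}.png",cv2.cvtColor(cv2.resize(c,(560,560),interpolation=cv2.INTER_CUBIC),cv2.COLOR_RGB2BGR))
E
```

```text
t 3.95 pos [ 0.5977 -0.1136  0.213 ] ydir 67.72 F [0.  0.2 1.2] M [-0.01 -0.02 -0.07] w 0.751
turn norm [ 0.0001  0.0005 -0.    ]  shift after turn (norm total) [ 0.01  -0.002  0.021]  shift in cur frame [ 0.01  -0.002  0.021]
```

View pics/a_scene.png

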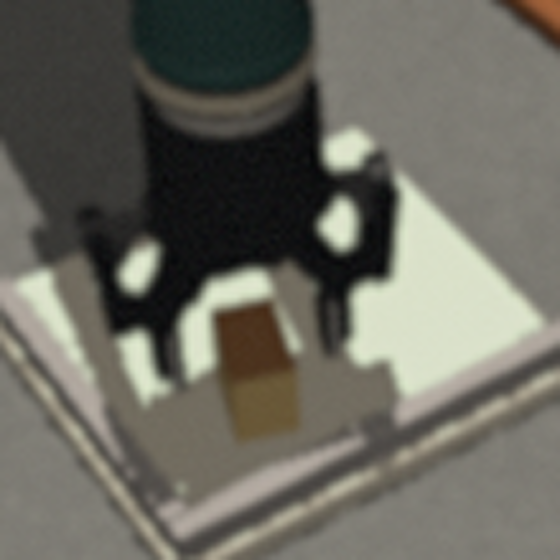

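The open fingers stand on either side of the offcut (crop px ~(170,350) and (335,330)), with the offcut centred at about (258,370).

>>> send_rows --rows '[[[0, 0, 0], [0, 0, 0], 0.2], [[0, 0, 0], [0, 0, 0], 0.2], [[0, 0, 0], [0, 0, 0], 0.2], [[0, 0, 0], [0, 0, 0], 0.2], [[0, 0, 0], [0, 0, 0], 0.2], [[0, 0, 0], [0, 0, 0], 0.2], [[0, 0, -0.2], [0, 0, 0], 0.2], [[0, 0, -0.5], [0, 0, 0], 0.2], [[0, 0, -0.6], [0, 0, 0], 0.2], [[0, 0, -0.6], [0, 0, 0], 0.2], [[0, 0, 0], [0, 0, 0], 0.2], [[0, 0, 0], [0, 0, 0], 0.2]]' --squeeze 30

```text
time: 5.55
position: [0.597, -0.1136, 0.3055]
tool_rot: [-0.001, 0.193, 0.981, 0.0]
contact_force: [0.3, -0.1, -0.2]
width: 0.345
```

```bash
python3 g.py .468 -.381 .300
python3 - <<'E'
from cell import r
from h import *
c=r.read_camera("scene")["color"]; cv2.imwrite("pics/b.png",cv2.cvtColor(cv2.resize(c[130:270,200:340],(560,560),interpolation=cv2.INTER_CUBIC),cv2.COLOR_RGB2BGR))
E
```

```text
t 5.55 pos [ 0.597  -0.1136  0.3055] ydir 67.71 F [ 0.3 -0.1 -0.2] M [-0.05 -0.02 -0.01] w 0.345
turn norm [-0.0001 -0.0009 -0.    ]  shift after turn (norm total) [ 0.357 -5.927  0.11 ]  shift in cur frame [ 0.357 -5.927  0.112]
```

View pics/b.png

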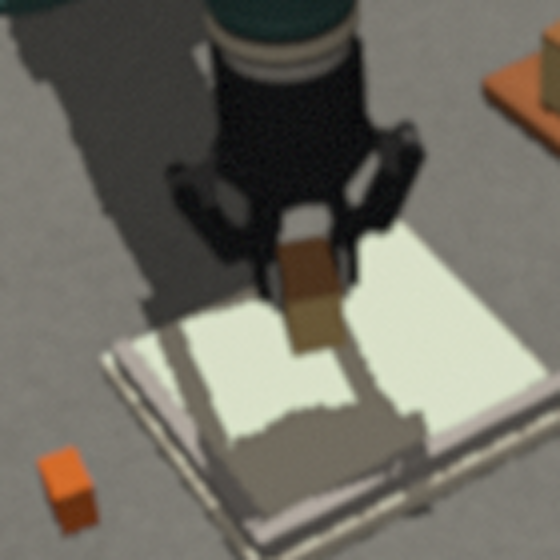

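>>> send_rows --rows '[[[0.036, -0.59, 0], [0, 0, 0], 0.2], [[0.036, -0.59, 0], [0, 0, 0], 0.2], [[0.036, -0.59, 0], [0, 0, 0], 0.2], [[0.036, -0.59, 0], [0, 0, 0], 0.2], [[0.036, -0.59, 0], [0, 0, 0], 0.2], [[0.036, -0.59, 0], [0, 0, 0], 0.2], [[0.036, -0.59, 0], [0, 0, 0], 0.2], [[0.036, -0.59, 0], [0, 0, 0], 0.2], [[0.036, -0.59, 0], [0, 0, 0], 0.2], [[0.036, -0.59, 0], [0, 0, 0], 0.2], [[0, 0, 0], [0, 0, 0], 0.2], [[0, 0, 0], [0, 0, 0], 0.2]]'

```text
time: 7.1
position: [0.4688, -0.3794, 0.3056]
tool_rot: [-0.001, 0.193, 0.981, 0.001]
contact_force: [0.0, -0.2, -1.4]
width: 0.346
```

```bash
python3 g.py .468 -.381 .235
python3 - <<'E'
from cell import r
from h import *
c=r.read_camera("scene")["color"]; cv2.imwrite("pics/d.png",cv2.cvtColor(cv2.resize(c[180:320,70:230],(640,560),interpolation=cv2.INTER_CUBIC),cv2.COLOR_RGB2BGR))
E
```

```text
t 7.1 pos [ 0.4688 -0.3794  0.3056] ydir 67.7 F [ 0.  -0.2 -1.4] M [0.01 0.03 0.05] w 0.346
turn norm [ 0.0006 -0.0008  0.    ]  shift after turn (norm total) [ 0.002 -0.036  1.412]  shift in cur frame [-0.002 -0.039  1.411]
```

View pics/d.png

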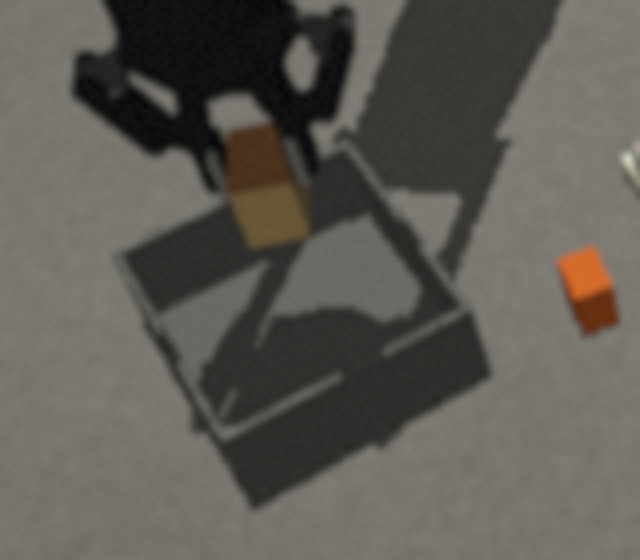

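The offcut is held over the tub. I'll lower it, release, and rise.

>>> send_rows --rows '[[[0, -0.03, 0.4], [0, 0, 0], 0.2], [[0, 0, 0.5], [0, 0, 0], 0.2], [[0, 0, 0.5], [0, 0, 0], 0.2], [[0, 0, 0], [0, 0, 0], 0.2], [[0, 0, 0], [0, 0, 0], 0.7], [[0, 0, 0], [0, 0, 0], 0.7], [[0, 0, 0], [0, 0, 0], 0.7], [[0, 0, -0.4], [0, 0, 0], 0.7], [[0, 0, -0.7], [0, 0, 0], 0.7], [[0, 0, -0.7], [0, 0, 0], 0.7], [[0, 0, 0], [0, 0, 0], 0.7], [[0, 0, 0], [0, 0, 0], 0.7]]'

```text
time: 8.65
position: [0.4681, -0.3812, 0.3269]
tool_rot: [-0.0, 0.193, 0.981, 0.0]
contact_force: [0.4, 0.4, 0.1]
width: 0.701
```

```bash
python3 g.py .461 .2412 .31 6.3
python3 - <<'E'
from cell import r
from h import *
c=r.read_camera("scene")["color"]; cv2.imwrite("pics/e.png",cv2.cvtColor(cv2.resize(c[180:320,70:230],(640,560),interpolation=cv2.INTER_CUBIC),cv2.COLOR_RGB2BGR))
E
```

```text
t 8.65 pos [ 0.4681 -0.3812  0.3269] ydir 67.7 F [0.4 0.4 0.1] M [ 0.01 -0.   -0.01] w 0.701
turn norm [ 0.000e+00 -1.000e-04  3.411e-01]  shift after turn (norm total) [12.388  1.225  0.338]  shift in cur frame [ 4.854 11.462  0.342]
```

View pics/e.png

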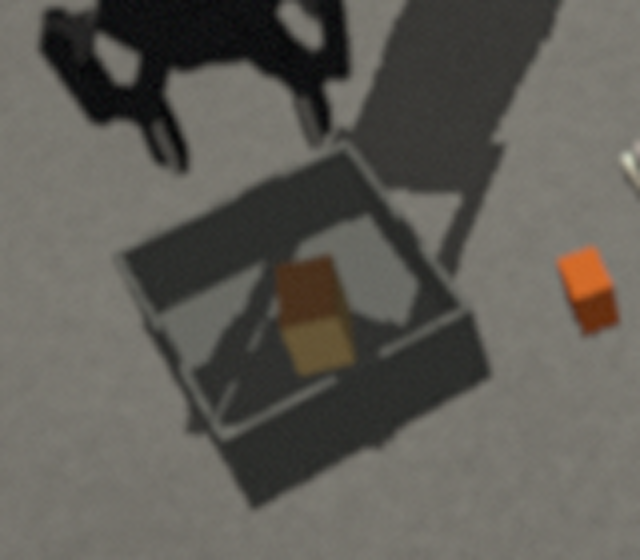

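The offcut is in the tub (crop px ~(315,315)). On to the block.

>>> send_rows --rows '[[[0, 0, 0], [0, 0, 0.0487], 1], [[0, 0, 0], [0, 0, 0.0487], 1], [[0, 0, 0], [0, 0, 0.0487], 1], [[0, 0, 0], [0, 0, 0.0487], 1], [[0, 0, 0], [0, 0, 0.0487], 1], [[0, 0, 0], [0, 0, 0.0487], 1], [[0, 0, 0], [0, 0, 0.0487], 1], [[0.77, 0.076, 0], [0, 0, 0], 1], [[0.77, 0.076, 0], [0, 0, 0], 1], [[0.77, 0.076, 0], [0, 0, 0], 1], [[0.77, 0.076, 0], [0, 0, 0], 1], [[0.77, 0.076, 0], [0, 0, 0], 1]]'

```text
time: 10.2
position: [0.4653, -0.1865, 0.3253]
tool_rot: [-0.002, 0.667, 0.745, -0.0]
contact_force: [0.5, 0.5, -0.2]
width: 1.002
```

>>> send_rows --rows '[[[0.77, 0.076, 0], [0, 0, 0], 1], [[0.77, 0.076, 0], [0, 0, 0], 1], [[0.77, 0.076, 0], [0, 0, 0], 1], [[0.77, 0.076, 0], [0, 0, 0], 1], [[0.77, 0.076, 0], [0, 0, 0], 1], [[0.77, 0.076, 0], [0, 0, 0], 1], [[0.77, 0.076, 0], [0, 0, 0], 1], [[0.77, 0.076, 0], [0, 0, 0], 1], [[0.77, 0.076, 0], [0, 0, 0], 1], [[0.77, 0.076, 0], [0, 0, 0], 1], [[0.77, 0.076, 0], [0, 0, 0], 1], [[0, 0, 0], [0, 0, 0], 1]]'

```text
time: 11.7
position: [0.46, 0.2396, 0.3253]
tool_rot: [-0.001, 0.666, 0.746, -0.001]
contact_force: [-0.1, -0.7, -1.1]
width: 0.997
```

```bash
python3 g.py .461 .2412 .214 6.3
```

```text
t 11.7 pos [0.46   0.2396 0.3253] ydir 6.56 F [-0.1 -0.7 -1.1] M [0.02 0.05 0.01] w 0.997
turn norm [-0.0011  0.0001  0.0014]  shift after turn (norm total) [0.031 0.024 2.226]  shift in cur frame [0.031 0.032 2.226]
```

>>> send_rows --rows '[[[0.03, 0.02, 0.3], [0, 0, 0.001], 1], [[0, 0, 0.5], [0, 0, 0], 1], [[0, 0, 0.5], [0, 0, 0], 1], [[0, 0, 0.4], [0, 0, 0], 1], [[0, 0, 0.3], [0, 0, 0], 1], [[0, 0, 0.21], [0, 0, 0], 1], [[0, 0, 0], [0, 0, 0], 1], [[0, 0, 0], [0, 0, 0], 1], [[0, 0, 0], [0, 0, 0], 1]]'

```text
time: 12.82
position: [0.4618, 0.2395, 0.2177]
tool_rot: [0.0, 0.668, 0.744, 0.001]
contact_force: [-0.2, 0.1, -0.7]
width: 1.001
```

```bash
python3 g.py .461 .2412 .214 6.3
python3 - <<'E'
from cell import r
from h import *
c=r.read_camera("scene")["color"]; cv2.imwrite("pics/f.png",cv2.cvtColor(cv2.resize(c[80:220,290:450],(640,560),interpolation=cv2.INTER_CUBIC),cv2.COLOR_RGB2BGR))
E
```

```text
t 12.825 pos [0.4618 0.2395 0.2177] ydir 6.17 F [-0.2  0.1 -0.7] M [-0.    0.02  0.  ] w 1.001
turn norm [ 0.0006 -0.0002 -0.0007]  shift after turn (norm total) [ 0.036 -0.012  0.075]  shift in cur frame [ 0.036 -0.012  0.075]
```

View pics/f.png

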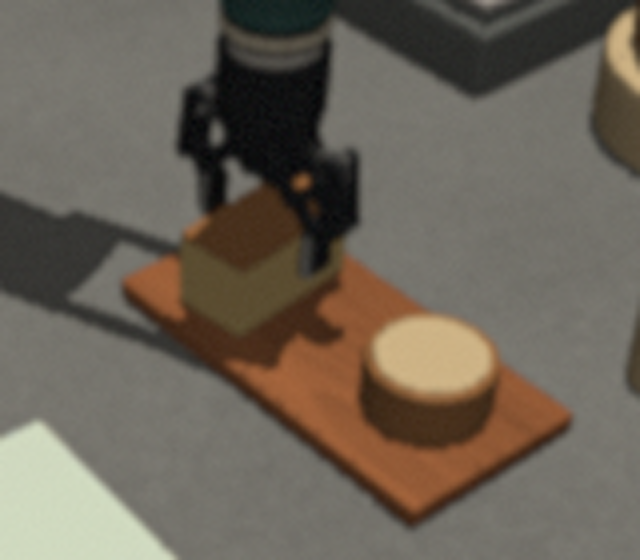

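The fingers straddle the block near its middle, and the wheel is clear of them. I'll grip and lift.

>>> send_rows --rows '[[[0.036, -0.01, 0.05], [0, 0, 0], 1], [[0, 0, 0], [0, 0, 0], 1], [[0, 0, 0], [0, 0, 0], 0.4], [[0, 0, 0], [0, 0, 0], 0.4], [[0, 0, 0], [0, 0, 0], 0.4], [[0, 0, 0], [0, 0, 0], 0.4], [[0, 0, 0], [0, 0, 0], 0.4], [[0, 0, 0], [0, 0, 0], 0.4]]' --squeeze 70

```text
time: 13.88
position: [0.461, 0.2411, 0.2146]
tool_rot: [0.0, 0.668, 0.744, 0.001]
contact_force: [1.0, 0.5, 1.7]
width: 0.664
```

```bash
python3 g.py .461 .2412 .30 6.3
```

```text
t 13.875 pos [0.461  0.2411 0.2146] ydir 6.16 F [1.  0.5 1.7] M [ 0.07 -0.04  0.  ] w 0.664
turn norm [ 0.0003 -0.0001 -0.0008]  shift after turn (norm total) [ 0.002  0.    -1.708]  shift in cur frame [ 0.002  0.002 -1.708]
```

>>> send_rows --rows '[[[0, 0, -0.1], [0, 0, 0], 0.4], [[0, 0, -0.3], [0, 0, 0], 0.4], [[0, 0, -0.5], [0, 0, 0], 0.4], [[0, 0, -0.5], [0, 0, 0], 0.4], [[0, 0, -0.3], [0, 0, 0], 0.4], [[0, 0, 0], [0, 0, 0.028], 0.4], [[0, 0, 0], [0, 0, 0.028], 0.4], [[0, 0, 0], [0, 0, 0], 0.4], [[0, 0, 0], [0, 0, 0], 0.4]]'

```text
time: 15.0
position: [0.4606, 0.241, 0.299]
tool_rot: [-0.0, 0.73, 0.683, -0.0]
contact_force: [0.1, 0.2, -3.7]
width: 0.67
```

```bash
python3 g.py .606 -.108 .29 -3.95
python3 - <<'E'
from cell import r
from h import *
for n,b in(("top",(200,150,300,290)),("scene",(290,80,450,220))):
    c=r.read_camera(n)["color"][b[1]:b[3],b[0]:b[2]]; cv2.imwrite(f"pics/g_{n}.png",cv2.cvtColor(cv2.resize(c,None,fx=4,fy=4,interpolation=cv2.INTER_CUBIC),cv2.COLOR_RGB2BGR))
E
```

```text
t 15.0 pos [0.4606 0.241  0.299 ] ydir -3.85 F [ 0.1  0.2 -3.7] M [-0.02 -0.01 -0.  ] w 0.67
turn norm [-0.0002  0.0001  0.0006]  shift after turn (norm total) [-6.763  3.381  0.179]  shift in cur frame [-6.768  3.37   0.179]
```

View pics/g_scene.png

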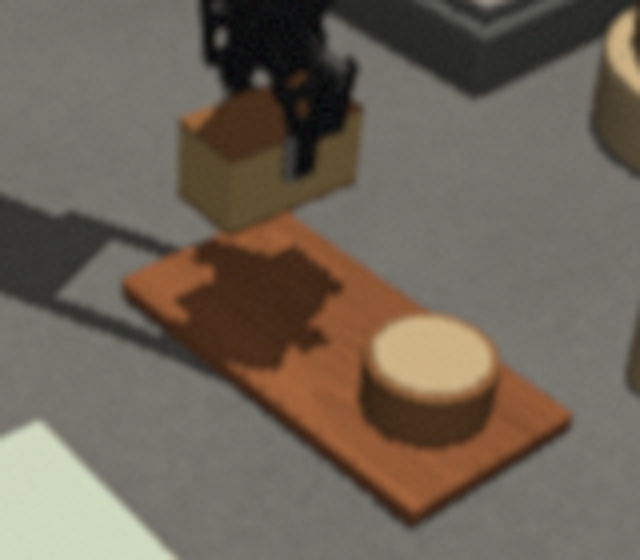

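View pics/g_top.png

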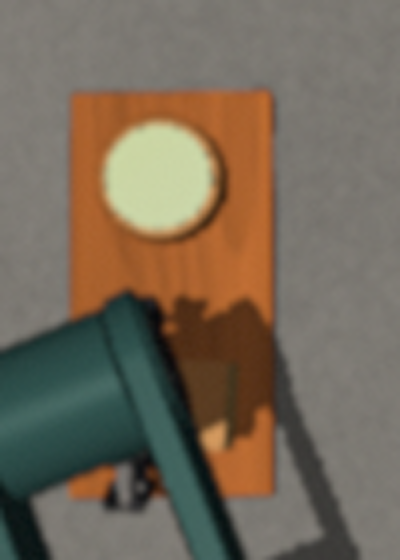

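>>> send_rows --rows '[[[-0.3, 0.15, 0], [0, 0, 0.0005], 0.4], [[-0.6, 0.3, 0], [0, 0, 0], 0.4], [[-0.6, 0.3, 0], [0, 0, 0], 0.4], [[-0.6, 0.3, 0], [0, 0, 0], 0.4], [[-0.6, 0.3, 0], [0, 0, 0], 0.4], [[-0.6, 0.3, 0], [0, 0, 0], 0.4], [[-0.6, 0.3, 0], [0, 0, 0], 0.4], [[-0.6, 0.3, 0], [0, 0, 0], 0.4], [[-0.6, 0.3, 0], [0, 0, 0], 0.4], [[-0.6, 0.3, 0], [0, 0, 0], 0.4], [[-0.6, 0.3, 0], [0, 0, 0], 0.4], [[-0.46, 0.22, 0], [0, 0, 0], 0.4]]'

```text
time: 16.6
position: [0.6054, -0.1104, 0.299]
tool_rot: [-0.0, 0.732, 0.681, -0.0]
contact_force: [-0.3, 1.3, -3.7]
width: 0.67
```

>>> send_rows --rows '[[[0, 0, 0], [0, 0, 0], 0.4], [[0, 0, 0], [0, 0, 0], 0.4], [[0, 0, 0], [0, 0, 0], 0.4]]'

```text
time: 16.98
position: [0.605, -0.1071, 0.2992]
tool_rot: [-0.0, 0.731, 0.682, 0.0]
contact_force: [-0.9, -0.5, -4.0]
width: 0.668
```

```bash
python3 g.py .606 -.108 .225 -3.95
python3 - <<'E'
from cell import r
from h import *
for n,b in(("top",(290,130,430,270)),("scene",(200,110,360,280))):
    c=r.read_camera(n)["color"][b[1]:b[3],b[0]:b[2]]; cv2.imwrite(f"pics/i_{n}.png",cv2.cvtColor(cv2.resize(c,None,fx=3.5,fy=3.5,interpolation=cv2.INTER_CUBIC),cv2.COLOR_RGB2BGR))
E
```

```text
t 16.975 pos [ 0.605  -0.1071  0.2992] ydir -3.94 F [-0.9 -0.5 -4. ] M [ 0.03 -0.07  0.01] w 0.668
turn norm [-0.0001 -0.0002  0.    ]  shift after turn (norm total) [-0.017  0.021  1.484]  shift in cur frame [-0.017  0.021  1.484]
```

View pics/i_scene.png

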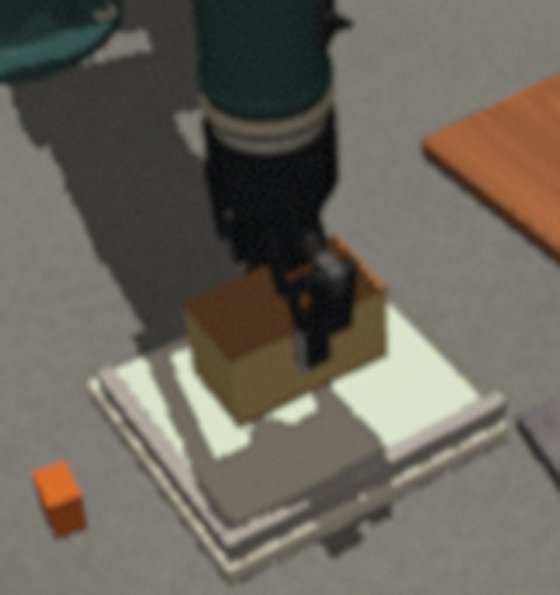

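View pics/i_top.png

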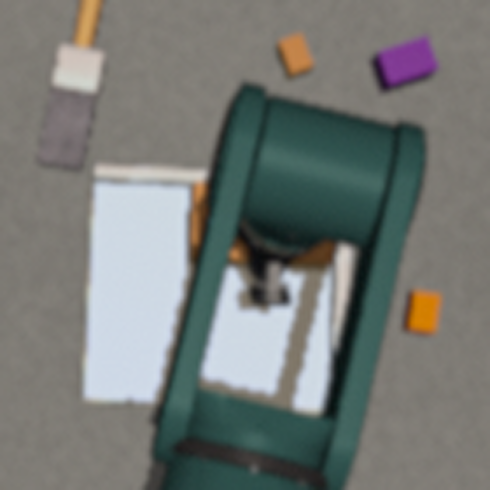

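Run:
```python
from cell import r
from h import *
c=r.read_camera("scene"); s=r.observe(); p=s["position"]; u=p[2]-.1966
a=np.radians(-3.95); ex=np.array([np.cos(a),np.sin(a),0]); ey=np.array([-np.sin(a),np.cos(a),0])
im=cv2.cvtColor(cv2.resize(c["color"][110:280,200:360],None,fx=4,fy=4,interpolation=cv2.INTER_CUBIC),cv2.COLOR_RGB2BGR)
for z in(u,u+.062):
  for sx in(-29,29):
    for sy in(-55,55):
      X=np.array([p[0],p[1],z])+ex*sx/1000+ey*sy/1000
      q=(proj(c,X)[0]-[200,110]+.5)*4-.5
      cv2.circle(im,tuple(int(v) for v in q),3,(0,0,255),-1); print(sx,sy,round(z,3),q.round())
a0=np.array([.5662,-.0820])
for bx,by,z in((85,-95,.038),(85,108,.038),(-85,-95,.038),(-100,110,.018),(100,-110,.018)):
  X=np.r_[a0+ex[:2]*bx/1000+ey[:2]*by/1000,z]; q=(proj(c,X)[0]-[200,110]+.5)*4-.5
  cv2.circle(im,tuple(int(v) for v in q),3,(255,0,0),-1)
cv2.imwrite("pics/j.png",im[:600])
```

```text
-29 -55 0.103 [215. 427.]
-29 55 0.103 [383. 349.]
29 -55 0.103 [268. 491.]
29 55 0.103 [439. 408.]
-29 -55 0.165 [204. 346.]
-29 55 0.165 [379. 268.]
29 -55 0.165 [258. 410.]
29 55 0.165 [437. 327.]
```

View pics/j.png

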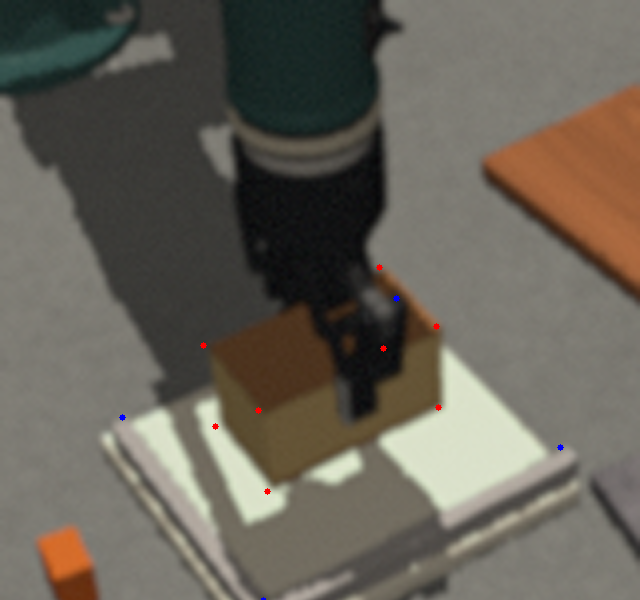

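>>> send_rows --rows '[[[-0.017, 0.02, 0.3], [0, 0, 0], 0.4], [[0, 0, 0.5], [0, 0, 0], 0.4], [[0, 0, 0.4], [0, 0, 0], 0.4], [[0, 0, 0.28], [0, 0, 0], 0.4], [[0, 0, 0], [0, 0, 0], 0.4], [[0, 0, 0], [0, 0, 0], 0.4], [[0, 0, 0], [0, 0, 0], 0.4]]'

```text
time: 18.0
position: [0.6067, -0.109, 0.2266]
tool_rot: [0.001, 0.731, 0.682, 0.001]
contact_force: [0.2, -0.1, -3.2]
width: 0.667
```

```bash
python3 g.py .606 -.108 .2165 -3.95
python3 - <<'E'
from cell import r
from h import *
for n,b in(("top",(290,130,430,270)),("scene",(200,110,360,280))):
    c=r.read_camera(n)["color"][b[1]:b[3],b[0]:b[2]]; cv2.imwrite(f"pics/k_{n}.png",cv2.cvtColor(cv2.resize(c,None,fx=3.5,fy=3.5,interpolation=cv2.INTER_CUBIC),cv2.COLOR_RGB2BGR))
E
```

```text
t 18.0 pos [ 0.6067 -0.109   0.2266] ydir -4.01 F [ 0.2 -0.1 -3.2] M [-0.05  0.04 -0.02] w 0.667
turn norm [ 0.0008  0.0001 -0.0003]  shift after turn (norm total) [ 0.018 -0.015  0.202]  shift in cur frame [ 0.018 -0.015  0.202]
```

View pics/k_scene.png

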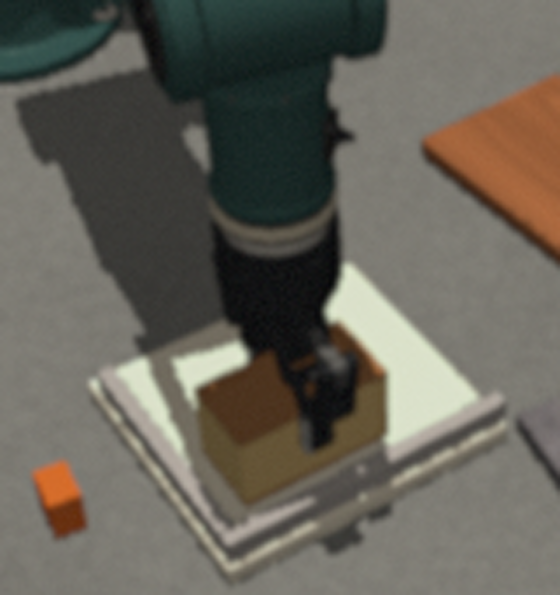

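>>> send_rows --rows '[[[0, 0, 0.1], [0, 0, 0], 0.4], [[0, 0, 0.08], [0, 0, 0], 0.4], [[0, 0, 0], [0, 0, 0], 0.4], [[0, 0, 0], [0, 0, 0], 0.4], [[0, 0, 0], [0, 0, 0], 0.4]]'

```text
time: 18.73
position: [0.6063, -0.1088, 0.2164]
tool_rot: [0.0, 0.731, 0.682, 0.0]
contact_force: [0.5, 0.3, -2.8]
width: 0.67
```

>>> send_rows --rows '[[[0, 0.06, 0], [0, 0, 0], 0.4], [[0, 0.06, 0], [0, 0, 0], 0.4], [[0, 0.04, 0], [0, 0, 0], 0.4], [[0, 0, 0], [0, 0, 0], 0.4], [[0, 0, 0], [0, 0, 0], 0.4]]'

```text
time: 19.35
position: [0.6141, -0.1094, 0.2161]
tool_rot: [-0.0, 0.731, 0.682, -0.0]
contact_force: [0.4, 0.7, -3.5]
width: 0.672
```

```bash
python3 g.py .6193 -.1257 .2165 -3.95
```

```text
t 19.35 pos [ 0.6141 -0.1094  0.2161] ydir -4.01 F [ 0.4  0.7 -3.5] M [-0.04 -0.01  0.03] w 0.672
turn norm [-0.0001 -0.     -0.0003]  shift after turn (norm total) [-0.319  0.125 -0.007]  shift in cur frame [-0.319  0.126 -0.007]
```

>>> send_rows --rows '[[[0, 0.02, 0], [0, 0, 0], 0.4], [[0, 0.02, 0], [0, 0, 0], 0.4], [[0, 0.02, 0], [0, 0, 0], 0.4], [[0, 0, 0], [0, 0, 0], 0.4]]'

```text
time: 19.85
position: [0.6172, -0.1096, 0.2162]
tool_rot: [0.0, 0.731, 0.682, 0.0]
contact_force: [0.1, -0.3, -3.0]
width: 0.671
```

>>> send_rows --rows '[[[0, 0.02, 0], [0, 0, 0], 0.4], [[0, 0.02, 0], [0, 0, 0], 0.4], [[0, 0, 0], [0, 0, 0], 0.4]]'

```text
time: 20.23
position: [0.6192, -0.1097, 0.2162]
tool_rot: [0.0, 0.731, 0.682, 0.0]
contact_force: [0.4, -0.1, -3.6]
width: 0.669
```

>>> send_rows --rows '[[[0, 0.02, 0], [0, 0, 0], 0.4], [[0, 0, 0], [0, 0, 0], 0.4], [[0, 0, 0], [0, 0, 0], 0.4]]'

```text
time: 20.6
position: [0.6201, -0.1098, 0.2162]
tool_rot: [-0.0, 0.731, 0.682, 0.0]
contact_force: [0.1, 0.8, -3.4]
width: 0.666
```

>>> send_rows --rows '[[[0, 0.02, 0], [0, 0, 0], 0.4], [[0, 0, 0], [0, 0, 0], 0.4], [[0, 0, 0], [0, 0, 0], 0.4]]'

```text
time: 20.98
position: [0.6207, -0.1098, 0.216]
tool_rot: [-0.001, 0.731, 0.682, -0.001]
contact_force: [-4.2, 0.2, -2.5]
width: 0.669
```

>>> send_rows --rows '[[[0, 0.02, 0], [0, 0, 0], 0.4], [[0, 0, 0], [0, 0, 0], 0.4], [[0, 0, 0], [0, 0, 0], 0.4]]'

```text
time: 21.35
position: [0.6212, -0.1099, 0.216]
tool_rot: [-0.002, 0.731, 0.682, -0.001]
contact_force: [-7.1, 0.4, -0.0]
width: 0.668
```

```bash
python3 g.py .6193 -.1257 .2165 -3.95
```

```text
t 21.35 pos [ 0.6212 -0.1099  0.216 ] ydir -4.0 F [-7.1  0.4 -0. ] M [0.09 1.11 0.11] w 0.668
turn norm [-0.0013 -0.0001 -0.0003]  shift after turn (norm total) [-0.318 -0.016 -0.01 ]  shift in cur frame [-0.318 -0.016 -0.01 ]
```

The long fence was found at about x=0.6205, as predicted. I'll back off slightly and look for the short fence.

>>> send_rows --rows '[[[0, -0.06, 0], [0, 0, 0], 0.4], [[-0.06, 0, 0], [0, 0, 0], 0.4], [[-0.06, 0, 0], [0, 0, 0], 0.4], [[-0.06, 0, 0], [0, 0, 0], 0.4], [[-0.04, 0, 0], [0, 0, 0], 0.4], [[0, 0, 0], [0, 0, 0], 0.4], [[0, 0, 0], [0, 0, 0], 0.4]]'

```text
time: 22.22
position: [0.6184, -0.1207, 0.2162]
tool_rot: [-0.0, 0.731, 0.682, 0.0]
contact_force: [0.6, -1.0, -3.1]
width: 0.672
```

>>> send_rows --rows '[[[-0.02, 0, 0], [0, 0, 0], 0.4], [[-0.02, 0, 0], [0, 0, 0], 0.4], [[0, 0, 0], [0, 0, 0], 0.4]]'

```text
time: 22.6
position: [0.6182, -0.1228, 0.2162]
tool_rot: [-0.0, 0.731, 0.682, 0.0]
contact_force: [0.1, -0.4, -3.8]
width: 0.667
```

>>> send_rows --rows '[[[-0.02, 0, 0], [0, 0, 0], 0.4], [[-0.02, 0, 0], [0, 0, 0], 0.4], [[0, 0, 0], [0, 0, 0], 0.4]]'

```text
time: 22.98
position: [0.6181, -0.1248, 0.2162]
tool_rot: [0.0, 0.731, 0.682, 0.0]
contact_force: [-0.3, 0.8, -3.4]
width: 0.665
```

>>> send_rows --rows '[[[-0.02, 0, 0], [0, 0, 0], 0.4], [[0, 0, 0], [0, 0, 0], 0.4], [[0, 0, 0], [0, 0, 0], 0.4]]'

```text
time: 23.35
position: [0.6181, -0.1256, 0.2163]
tool_rot: [-0.0, 0.731, 0.682, 0.0]
contact_force: [-0.8, 0.6, -3.1]
width: 0.669
```

>>> send_rows --rows '[[[-0.02, 0, 0], [0, 0, 0], 0.4], [[0, 0, 0], [0, 0, 0], 0.4], [[0, 0, 0], [0, 0, 0], 0.4]]'

```text
time: 23.72
position: [0.618, -0.1259, 0.2163]
tool_rot: [-0.001, 0.731, 0.682, 0.001]
contact_force: [-0.6, 5.0, -1.9]
width: 0.67
```

>>> send_rows --rows '[[[-0.02, 0, 0], [0, 0, 0], 0.4], [[0, 0, 0], [0, 0, 0], 0.4], [[0, 0, 0], [0, 0, 0], 0.4]]'

```text
time: 24.1
position: [0.618, -0.1262, 0.2164]
tool_rot: [-0.001, 0.731, 0.682, 0.001]
contact_force: [0.3, 7.3, -0.9]
width: 0.671
```

The short fence was found at y≈-0.1257, as predicted. I'll ease off and set the block down.

>>> send_rows --rows '[[[0.05, 0, 0], [0, 0, 0], 0.4], [[0, 0, 0.02], [0, 0, 0], 0.4], [[0, 0, 0], [0, 0, 0], 0.4], [[0, 0, 0], [0, 0, 0], 0.4]]'

```text
time: 24.6
position: [0.6182, -0.1255, 0.2151]
tool_rot: [0.0, 0.731, 0.682, 0.0]
contact_force: [0.8, 1.8, -3.4]
width: 0.677
```

>>> send_rows --rows '[[[0, 0, 0.02], [0, 0, 0], 0.4], [[0, 0, 0], [0, 0, 0], 0.4], [[0, 0, 0], [0, 0, 0], 0.4]]'

```text
time: 24.98
position: [0.6181, -0.1254, 0.2146]
tool_rot: [0.0, 0.731, 0.682, -0.0]
contact_force: [-1.6, 0.5, -0.0]
width: 0.67
```

```bash
python3 g.py .6193 -.1257 .2146 -3.95
```

```text
t 24.975 pos [ 0.6181 -0.1254  0.2146] ydir -4.02 F [-1.6  0.5 -0. ] M [0.14 0.13 0.01] w 0.67
turn norm [ 0.0002  0.0002 -0.0004]  shift after turn (norm total) [-0.004  0.024  0.001]  shift in cur frame [-0.004  0.024  0.001]
```

>>> send_rows --rows '[[[0, 0, 0.02], [0, 0, 0], 0.4], [[0, 0.03, 0], [0, 0, 0], 0.4], [[0, 0.02, 0], [0, 0, 0], 0.4], [[0, 0.02, 0], [0, 0, 0], 0.4], [[0, 0, 0], [0, 0, 0], 0.4], [[0, 0, 0], [0, 0, 0], 0.4]]'

```text
time: 25.72
position: [0.6202, -0.1256, 0.2147]
tool_rot: [-0.002, 0.731, 0.682, -0.002]
contact_force: [-9.0, 1.1, 8.9]
width: 0.671
```

>>> send_rows --rows '[[[-0.02, 0, 0], [0, 0, 0], 0.4], [[-0.02, 0, 0], [0, 0, 0], 0.4], [[-0.02, 0, 0], [0, 0, 0], 0.4], [[0, 0, 0], [0, 0, 0], 0.4], [[0, 0, 0], [0, 0, 0], 0.4]]'

```text
time: 26.35
position: [0.6202, -0.1263, 0.2148]
tool_rot: [-0.003, 0.731, 0.682, -0.0]
contact_force: [-9.1, 9.3, 9.3]
width: 0.668
```

```bash
python3 g.py .6193 -.1257 .2146 -3.95
```

```text
t 26.35 pos [ 0.6202 -0.1263  0.2148] ydir -3.95 F [-9.1  9.3  9.3] M [ 0.89  1.46 -0.13] w 0.668
turn norm [-0.0015 -0.0013 -0.    ]  shift after turn (norm total) [ 0.011 -0.019  0.003]  shift in cur frame [ 0.011 -0.019  0.003]
```

>>> send_rows --rows '[[[-0.02, 0.02, 0], [0, 0, 0], 0.4], [[0, 0, 0], [0, 0, 0], 0.4], [[0, 0, 0], [0, 0, 0], 0.4], [[0, 0, 0], [0, 0, 0], 0.4]]'

```text
time: 26.85
position: [0.6206, -0.1267, 0.2148]
tool_rot: [-0.005, 0.731, 0.682, -0.0]
contact_force: [-11.6, 11.3, 12.3]
width: 0.665
```

```bash
python3 g.py .6193 -.1257 .2146 -3.95
python3 - <<'E'
from cell import r
from h import *
for n,b in(("top",(290,130,430,270)),("scene",(190,140,360,280))):
    c=r.read_camera(n)["color"][b[1]:b[3],b[0]:b[2]]; cv2.imwrite(f"pics/z_{n}.png",cv2.cvtColor(cv2.resize(c,None,fx=4.2,fy=4.2,interpolation=cv2.INTER_CUBIC),cv2.COLOR_RGB2BGR))
for n in("top","scene"): cv2.imwrite(f"pics/zf_{n}.png",cv2.cvtColor(r.read_camera(n)["color"],cv2.COLOR_RGB2BGR))
E
```

```text
t 26.85 pos [ 0.6206 -0.1267  0.2148] ydir -3.94 F [-11.6  11.3  12.3] M [ 1.19  1.6  -0.2 ] w 0.665
turn norm [-0.0023 -0.0019  0.0001]  shift after turn (norm total) [ 0.017 -0.027  0.004]  shift in cur frame [ 0.017 -0.027  0.004]
```

View pics/z_scene.png

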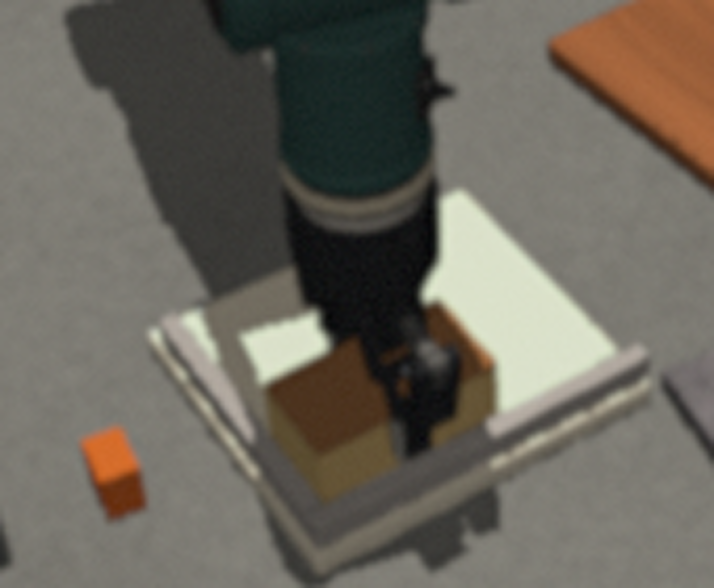

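View pics/z_top.png

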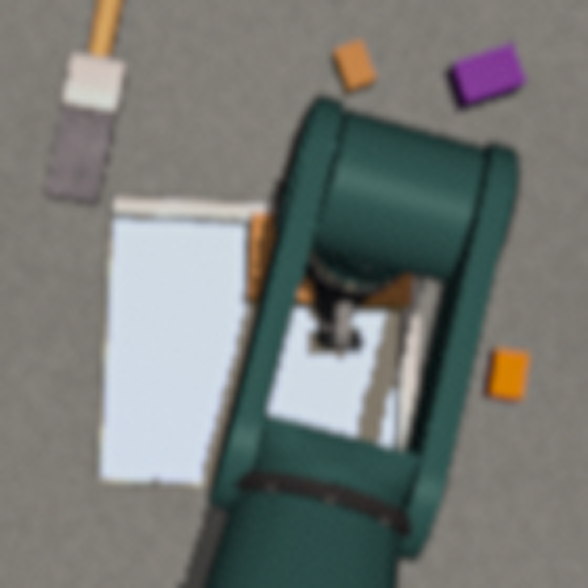

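View pics/zf_scene.png

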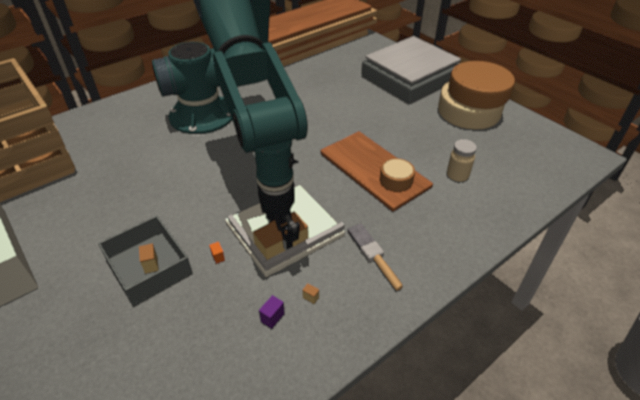

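The block sits in the corner with no visible gap (lower corner at crop ~(320,500)). The tool leans about 0.5° under the push, so I'll take that out while keeping the press.

>>> send_rows --rows '[[[0.015, -0.02, 0], [-0.0023, -0.0018, 0], 0.4], [[0, 0, 0], [0, 0, 0], 0.4], [[0, 0, 0], [0, 0, 0], 0.4], [[0, 0, 0], [0, 0, 0], 0.4], [[0, 0, 0], [0, 0, 0], 0.4]]'

```text
time: 27.68
position: [0.6195, -0.1258, 0.2146]
tool_rot: [-0.001, 0.731, 0.682, 0.0]
contact_force: [-12.1, 11.4, 13.0]
width: 0.672
```

```bash
python3 g.py .6193 -.1257 .2146 -3.95
```

```text
t 27.675 pos [ 0.6195 -0.1258  0.2146] ydir -3.96 F [-12.1  11.4  13. ] M [ 1.56  1.89 -0.2 ] w 0.672
turn norm [-0.0003 -0.0003 -0.    ]  shift after turn (norm total) [ 0.002 -0.004  0.   ]  shift in cur frame [ 0.002 -0.004  0.   ]
```

```bash
python3 -c "
from cell import r
print(r.hand_in()); print(r.observe()['contact_force'])"
```

```text
the job is handed in; nothing more can be done
None
the job is handed in; nothing more can be done
```

The offcut is in the grey tub, and the block is pressed flat into the corner against both fences. I handed in with the gripper still holding it there, at about 28 s of the 72 s allowed.

- **Offcut:** I picked it off the board and dropped it in the tub, where the camera shows it. The decoy cubes were not touched.
- **Fences:** with the block held just clear of the board, I felt the long fence at x≈0.6205 and the short fence at y≈-0.1257. Both were within about 1 mm of the camera estimate. I then set the block down, same way up, and pressed it into the corner.
- **Last readings:**
  - The push was about 12 N into the long fence, 11 N into the short fence and 13 N down.
  - The TCP was within 0.3 mm of the seated position worked out from the camera.
  - Yaw was within 0.1° of the board's, and the tool was upright to about 0.1° after I took out a 0.5° lean.
- **Last pictures:** these were taken just before that lean correction. They show no visible gap at the fences, and the wheel, brush and jar in place.

**Disagreement:** while the block hung above the board, one end's corners appeared 3–5 mm off their predicted place in the scene view. I put this down to blur and calibration, and the fence contacts showed no sign of it. The gripper also read the block as about 57 mm wide against the 58 mm given.

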